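# Stow the dish brush and hold out the soap dish, lip to the sink, ball of soap in it

### The job

Clear the pull-out tray so the soap dish can go back up on the sink: first lay the dish brush, bristles down, in its moulded compartment, head in the wide bay and handle along the narrow channel. Then take the soap dish with the loose ball of soap in it, lift it straight up off the tray, and only then give it a quarter turn so that its pouring lip points straight towards the sink, keeping it level and the ball in the middle of its hollow. Finish holding the dish still and level about 10 cm above the tray, and leave the dustpan, wrench and bottle where they are.

Things in the scene. Friction and masses are not known exactly. Their poses are not given: they have to be found in the camera images.
- tray: Fixed, pulled-out aluminium tray with a ribbed grey plastic liner, inside 460 (x) by 560 mm (y), walls 30 mm high. Origin: centre of its underside, on the table; x points to the sink (away from the robot), y left, z up. Things stand on the rib tops, 6 mm above the origin. The sink cupboard's front is 295 mm along +x, its worktop 200 mm high.
- slot_center (a point): Where brush_center belongs, seen from above, in the keyhole-shaped compartment on the tray's right (-y); the point is on the rib tops, axes as the tray's. Walls 10 mm high, 4 mm thick. From here to +x (sink) the bay for the head, inside 106 mm long, 64 mm wide; to -x the channel for the handle, 108 mm long, 42 mm wide.
- slot_head (a point): Where the middle of the brush's head (brush_head) belongs, seen from above: in the wide bay, 53 mm along +x from slot_center, on the rib tops.
- brush_center (a point): Wooden dish brush, 196 mm long, 30 mm high, 75 g, lying bristles down; head roughly to the tray's left (+y). Point half-way along, mid-thickness of the wood, 23 mm above the bristle tips. x axis to the head, z up. Wood 14 mm thick: handle 22 mm wide, x -98 to +8 mm; head 46 mm wide, +8 to +98 mm. Bristles (82 by 38 mm, 16 mm tall) only under the head. Balances at x = +27 mm.
- brush_head (a point): Middle of the brush's head, 53 mm along the brush's x from brush_center.
- soap_dish_center (a point): White ceramic soap dish, oblong, round ends: 122 mm long, 62 wide, 22 high, 200 g. Point: its centre, 11 mm above its underside. x axis along the length to the pouring lip (notch and tongue standing out 14 mm more), z up. Long sides flat, upright, 60 mm long: grip across the width. Floor slopes 10 degrees down to the middle all round. Lip at first roughly to the tray's left (+y).
- soap_ball_center (a point): Centre of the loose ball of soap, 34 mm in diameter, 22 g, that rests in the middle of the dish's hollow; its top is 42 mm above the dish's underside. It rolls off the middle when the dish is tilted 10 degrees or jerked.
- dustpan_center (a point): Blue plastic dustpan, 225 mm long with its handle, 150 mm wide, 45 mm high, on the tray's left side, mouth to the robot; point near its middle. To be left alone.
- pipe_wrench_center (a point): Stainless steel pipe wrench, 240 mm long, 25 mm high, lying across the back of the tray; point near its middle. To be left alone.
- bottle_center (a point): Capped orange plastic bottle, 60 mm in diameter, 150 mm high, standing in the front left corner of the tray; point at half its height. To be left alone.
- tray_back (a point): Point on the rib tops in the middle of the tray's back strip, the side next to the sink, 170 mm along the tray's +x from its origin. The soap dish's lip must point to that side, straight along the tray's +x.

How it is judged:
By the outcome, as a careful person would: the job done as asked, in the order asked, and still so for the second after the job is handed in, while the arm keeps its last pose, push and grip.
It also fails if it takes over 50 s, if anything falls off the work surface, if the arm or the gripper's body presses on something with over 40 N, if the wrist force passes 120 N, or if a joint passes its speed limit or range.

### The arm

A 6-joint arm with a two-finger parallel gripper is mounted at the origin on the work surface. World frame = base frame: x ahead of the robot, y to its left, z up, the work surface at z = 0. Lengths are in m, angles in rad, forces in N, time in s.
With the tool pointing down it reaches from about 0.25 to 0.775 m from the base axis. Payload 4 kg.
Tool frame: the origin (TCP) lies on the centre line of the jaws, within the pads' length; the fingertips stand 17 mm ahead of it and the grasp point (between the pads) lies 2 mm behind it; z points along the fingers, y is the line along which they close (so a half turn about z gives the same grasp; the last joint's range is limited). The gripper opens to 94 mm and grips with 3 to 60 N. Pads are 16 mm wide; open, the fingers measure 119 mm over their backs; the gripper's body (75 mm by 177 mm) begins 78 mm behind the grasp point.
Start: joints at [-1.312, 0.087, 1.371, -0, 1.684, -0.103], TCP at [0.195, -0.514, 0.199] pointing down, gripper open.
Joint ranges: [-3.1, 3.1], [-0.76, 2.03], [0.27, 2.55], [-1.08, 4.22], [0.17, 2.65], [-2.57, 2.57]. Speed limits (rad/s): [2.79, 2.79, 3.14, 3.14, 3.14, 3.14].

### API

Orientations are given as [roll, pitch, yaw] about the fixed x, y, z axes, in that order (R = Rz(yaw) Ry(pitch) Rx(roll)).
In Python, from bench import robot gives the robot as it stands.
- The arm moves only by the tool servo_tool, never from a script. Its argument "plan" is a list of rows, each a list of 7 numbers: the shift along the tool's x, y, z normalised to -1 to 1, where 1 is 0.1 m, then the turn, a rotation vector about the tool's x, y, z normalised to -1 to 1, where 1 is pi/2 rad, then the finger opening in mm, from 0 to 94. In form: [[x, y, z, ax, ay, az, gripper], ...]. A call has 1 to 12 rows; each row is the pose to reach, as a shift and turn from the pose commanded when the call began, along the tool's axes at that moment; what a row does not reach only later rows make up. A row lasts 1/12 s, in which the tool goes at most 41.7 mm and 7.16 degrees, less where a joint would pass 70% of its speed; a pose out of reach is approached as far as the arm can. A call with a number of a shift or a turn outside -1 to 1 is refused whole. A call with a gripper value outside its range is refused whole. The fingers move at their own pace and stop on an object; the grip force is fixed at half the most. Time passes only in rows, so rows that repeat a pose let the fingers close. It gives the time, the measured TCP pose, the force, the opening and the grip force at its end, in the units of the state.
- robot.get_obs(): the state, without advancing time (a new reading comes with each control period).
- robot.snapshot(name): name is "side" or "top" or "wrist"; returns the picture (400x640x3 uint8, red, green, blue); there is no depth.
- robot.camera_params(name): a dict with "camera_matrix" (3x3 intrinsics, pixels), "distortion" ([k1, k2, p1, p2, k3] as OpenCV has them; the pictures are not rectified), "rvec" (rotation vector, rad) and "tvec" (3), from world to camera coordinates, as OpenCV has them; the wrist camera has in their place "tool_from_camera" (4x4, takes a point from camera to tool coordinates, whose origin is the TCP and whose axes are the flange's). Camera axes: x right, y down, z forward; pixel columns grow to the right and rows downward; lengths in m; the calibration is good to about 2 mm. A picture is of the moment at which its call begins: read the wrist's pose just before it. camera_params takes no time and is no camera call.
- robot.close_job(): hands the job in; it is judged then, once.
Trained networks look in the newest picture that a camera, given by its name, has taken for a name from the list of things; names that differ only in an ending like _2 or _b are one class to them, and where a whole thing is asked for, a point or a joint stands for the part that bears it (a point fixed in the world has none). Each returns a list of dicts, best first, with "conf" (0 to 1); they miss things now and then, are a little off and sometimes report something else, mostly with a low value. They report only what shows in the picture. A call takes as long as a camera call.
- robot.find_in(thing, camera): "extent" ([centre column, centre row, width, height] in pixels, round what is visible of it).
The state is a dict: "time": time; "joint_positions": joint angles; "qvel": joint speeds; "joint_torque": joint torques, N m; "tool_pos": TCP position; "ee_rot": TCP orientation; "wrist_force": force on the tool from outside, world axes, zero at the start; "wrist_torque": the same for the moment, N m; "width": finger opening in m; "finger_force": force on a finger pad.
Only numpy, scipy, OpenCV 4.12 (cv2) and the standard library are available. Lean on these libraries where they do the work, as an engineer would, in place of code of your own. Each camera call takes 0.05 s, during which the arm holds its last target. There are 200 camera calls.

## Working session

There is one attempt and no reset: what is moved stays moved. The work goes in short steps, Python scripts to look and compute and a tool call to move; the robot and the scene stay as the last step left them, time stands still between calls to the robot, and variables do not carry over. Pictures are saved under pics/ and viewed, at most 10 in all, crops included, and the job is handed in when it is done.

Besides the shell and the picture viewer there is one more tool, called after "Request:" by a JSON object that holds its "method" and its "body". servo_tool: Moves the arm, as the interface text tells. Scaled input: -1 to 1 covers 0.1 m each way for a shift and pi/2 rad each way for a turn. Its arguments: {"type":"object","properties":{"plan":{"type":"array","items":{"type":"array","items":{"type":"number"}}}},"required":["plan"]}

```bash
mkdir -p pics
cat > h.py <<'E'
import numpy as np, cv2
from scipy.spatial.transform import Rotation as R
from bench import robot
def cam(n,obs=None):
    p=robot.camera_params(n); K=np.array(p["camera_matrix"],float); d=np.array(p["distortion"],float)
    if n=="wrist":
        o=obs or robot.get_obs(); T=np.eye(4); T[:3,:3]=R.from_euler('xyz',o["ee_rot"]).as_matrix(); T[:3,3]=o["tool_pos"]
        W=np.linalg.inv(T@np.array(p["tool_from_camera"])); return K,d,W[:3,:3],W[:3,3]
    return K,d,cv2.Rodrigues(np.array(p["rvec"],float))[0],np.array(p["tvec"],float).ravel()
def px2w(c,uv,z):
    K,d,Rm,t=c; q=cv2.undistortPoints(np.array(uv,float).reshape(-1,1,2),K,d).reshape(-1,2)
    r=np.c_[q,np.ones(len(q))]@Rm; o=-Rm.T@t
    return o+r*((z-o[2])/r[:,2])[:,None]
def w2px(c,P):
    K,d,Rm,t=c; return cv2.projectPoints(np.array(P,float).reshape(-1,1,3),cv2.Rodrigues(Rm)[0],t,K,d)[0].reshape(-1,2)
def snap(n,f):
    im=robot.snapshot(n); cv2.imwrite(f"pics/{f}.png",im[:,:,::-1]); return im
E
python3 - <<'E'
from h import *
np.set_printoptions(precision=4,suppress=True)
o=robot.get_obs(); print(o)
snap("top","top0"); c=cam("top")
for t in ["tray","brush_center","brush_head","soap_dish_center","soap_ball_center","slot_center","dustpan_center","bottle_center"]:
    r=robot.find_in(t,"top")[:2]
    for a in r: print(t,a, px2w(c,a["extent"][:2],0.03))
print(-c[2].T@c[3]); print(cam("top")[0])
E
```

```text
{'time': 0.0, 'joint_positions': array([-1.3121,  0.0879,  1.3723,  0.    ,  1.6836, -0.1031]), 'qvel': array([0.0004, 0.0006, 0.0002, 0.0011, 0.0003, 0.0006]), 'joint_torque': array([  0.0002, -34.0175, -30.2428,   0.0719,   0.033 ,  -0.0002]), 'tool_pos': array([ 0.1945, -0.5138,  0.1974]), 'ee_rot': array([-3.1394, -0.0002,  0.3617]), 'wrist_force': array([ 0.1767,  0.1897, -0.2696]), 'wrist_torque': array([ 0.0059, -0.0152,  0.0057]), 'finger_force': 0.0, 'width': 0.0938037085149516}
tray {'extent': [364.4, 121.0, 112.4, 27.8], 'conf': 0.24} [[ 0.776  -0.0907  0.03  ]]
brush_center {'extent': [355.7, 284.2, 97.4, 23.6], 'conf': 0.56} [[ 0.4422 -0.0624  0.03  ]]
brush_head {'extent': [353.1, 285.8, 99.5, 33.2], 'conf': 0.87} [[ 0.4392 -0.0572  0.03  ]]
soap_dish_center {'extent': [360.9, 182.9, 66.4, 41.9], 'conf': 0.6} [[ 0.6452 -0.0793  0.03  ]]
soap_ball_center {'extent': [363.9, 179.7, 16.4, 14.6], 'conf': 0.68} [[ 0.6518 -0.0856  0.03  ]]
soap_ball_center {'extent': [334.3, 169.8, 565.4, 339.3], 'conf': 0.52} [[ 0.6735 -0.0257  0.03  ]]
slot_center {'extent': [334.7, 170.1, 560.9, 340.1], 'conf': 0.78} [[ 0.6729 -0.0265  0.03  ]]
dustpan_center {'extent': [252.7, 175.4, 80.6, 107.9], 'conf': 0.87} [[0.6648 0.1414 0.03  ]]
bottle_center {'extent': [232.6, 309.7, 37.0, 34.6], 'conf': 0.71} [[0.3973 0.1801 0.03  ]]
bottle_center {'extent': [336.6, 170.8, 562.6, 341.7], 'conf': 0.29} [[ 0.6713 -0.0303  0.03  ]]
[0.4663 0.014  1.0007]
[[483.8745   0.     315.5762]
 [  0.     483.8745 196.9942]
 [  0.       0.       1.    ]]
```

View pics/top0.png

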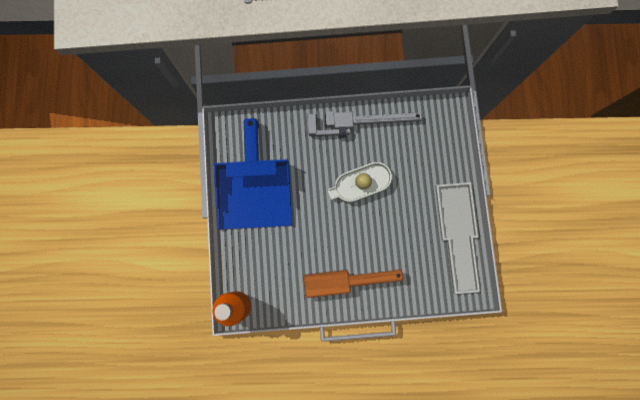

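The top view shows the tray turned by a few degrees. The brush is at about (353,284) with its head left, the dish at (362,183) with its lip left and slightly down, and the keyhole slot at about (459,238). I'll measure these more closely.

Run:
```python
from h import *
np.set_printoptions(precision=4,suppress=True)
im=cv2.imread("pics/top0.png"); c=cam("top")
hsv=cv2.cvtColor(im,cv2.COLOR_BGR2HSV)
# brush
m=np.zeros(im.shape[:2],np.uint8); m[262:305,295:412]=255
b=((hsv[...,1]>110)&(m>0)).astype(np.uint8)
P=cv2.findNonZero(b); w=px2w(c,P.reshape(-1,2),0.036)[:,:2].astype(np.float32)
print("brush rect",cv2.minAreaRect(w), w.mean(0))
# rectified top view at rib plane z=.016 : 1px=0.5mm? render world crop
def rect(x0,x1,y0,y1,z,s,f):
    xs=np.arange(x1,x0,-s); ys=np.arange(y1,y0,-s); X,Y=np.meshgrid(xs,ys,indexing='ij')
    uv=w2px(c,np.c_[X.ravel(),Y.ravel(),np.full(X.size,z)]).astype(np.float32)
    o=cv2.remap(im,uv[:,0].reshape(X.shape),uv[:,1].reshape(X.shape),cv2.INTER_CUBIC); cv2.imwrite(f"pics/{f}.png",o); return o
o=rect(0.38,0.72,-0.36,0.04,0.016,0.0006,"rect0"); print(o.shape)
# tray corners (rim)
print(px2w(c,[[203,107],[471,88],[501,311],[214,333]],0.036))
```

```text
brush rect ((0.45021775364875793, -0.05720733851194382), (0.044871702790260315, 0.1939350813627243), 5.703155517578125) [ 0.4482 -0.039 ]
(567, 667, 3)
[[ 0.8104  0.2442  0.036 ]
 [ 0.8413 -0.3149  0.036 ]
 [ 0.3863 -0.3425  0.036 ]
 [ 0.3545  0.2147  0.036 ]]
```

View pics/rect0.png

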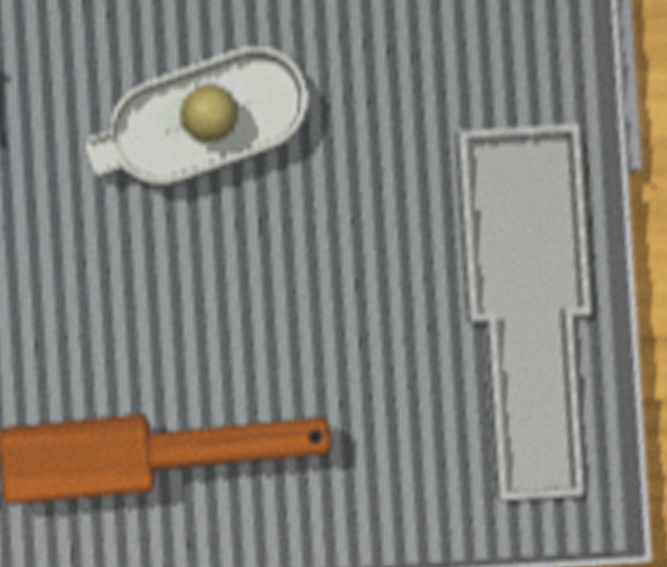

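Request:
{"method": "servo_tool", "body": {"plan": [[0.3,-0.27,0,0,0,0,94],[0.6,-0.54,0,0,0,0,94],[0.82,-0.725,0,0,0,0,94]]}}

```text
time: 0.7
tool_pos: [0.2463, -0.4156, 0.1985]
ee_rot: [-3.141, -0.001, 0.361]
wrist_force: [0.2, -0.4, 0.3]
width: 0.0937
finger_force: 0.0
```

Request:
{"method": "servo_tool", "body": {"plan": [[0.3,-0.27,0,0,0,0,94],[0.6,-0.54,0,0,0,0,94],[0.82,-0.725,0,0,0,0,94]]}}

```text
time: 0.95
tool_pos: [0.2975, -0.3182, 0.1989]
ee_rot: [3.141, -0.001, 0.363]
wrist_force: [0.6, -0.0, -0.4]
width: 0.0942
finger_force: 0.0
```

Request:
{"method": "servo_tool", "body": {"plan": [[0.3,-0.27,0,0,0,0,94],[0.6,-0.54,0,0,0,0,94],[0.82,-0.725,0,0,0,0,94]]}}

```text
time: 1.2
tool_pos: [0.3485, -0.2213, 0.199]
ee_rot: [3.141, -0.001, 0.363]
wrist_force: [0.5, -0.2, 0.8]
width: 0.0938
finger_force: 0.0
```

Request:
{"method": "servo_tool", "body": {"plan": [[0.3,-0.27,0,0,0,0,94],[0.6,-0.54,0,0,0,0,94],[0.82,-0.725,0,0,0,0,94]]}}

```text
time: 1.45
tool_pos: [0.3996, -0.1244, 0.199]
ee_rot: [3.141, -0.001, 0.363]
wrist_force: [0.7, -0.3, -0.5]
width: 0.0938
finger_force: 0.0
```

Request:
{"method": "servo_tool", "body": {"plan": [[0.3,-0.27,0,0,0,-0.08,94],[0.6,-0.54,0,0,0,-0.16,94],[0.82,-0.725,0,0,0,-0.24,94],[0.82,-0.725,0,0,0,-0.32,94],[0.82,-0.725,0,0,0,-0.4,94],[0.82,-0.725,0,0,0,-0.48,94],[0.82,-0.725,0,0,0,-0.56,94],[0.82,-0.725,0,0,0,-0.64,94],[0.82,-0.725,0,0,0,-0.72,94],[0.82,-0.725,0,0,0,-0.8,94],[0.82,-0.725,0,0,0,-0.83,94],[0.82,-0.725,0,0,0,-0.83,94]]}}

```text
time: 2.45
tool_pos: [0.4498, -0.0302, 0.1987]
ee_rot: [3.141, 0.0, 1.666]
wrist_force: [1.2, -0.3, 0.7]
width: 0.0939
finger_force: 0.0
```

Run:
```python
from h import *
np.set_printoptions(precision=4,suppress=True)
o=robot.get_obs(); c=cam("wrist",o); im=snap("wrist","w1")
print(o["tool_pos"],o["ee_rot"], -c[2].T@c[3], w2px(c,[o["tool_pos"]*[1,1,0]+[0,0,.036]]))
hsv=cv2.cvtColor(im,cv2.COLOR_RGB2HSV)
b=((hsv[...,1]>130)&(hsv[...,0]<20)&(hsv[...,2]>60)).astype(np.uint8); b=cv2.morphologyEx(b,cv2.MORPH_OPEN,np.ones((3,3)))
n,l,s,_=cv2.connectedComponentsWithStats(b); k=1+s[1:,4].argmax(); print(s[k])
w=px2w(c,cv2.findNonZero((l==k).astype(np.uint8)).reshape(-1,2),0.036)[:,:2].astype(np.float32)
print(cv2.minAreaRect(w),w.mean(0))
```

```text
[ 0.4498 -0.0302  0.1987] [3.1414 0.0002 1.6664] [0.443  0.0377 0.385 ] [[323.9431 183.971 ]]
[ 301  120   41  166 4611]
((0.44856250286102295, -0.057623885571956635), (0.04322686046361923, 0.19180928170681), 4.934927463531494) [ 0.4467 -0.0329]
```

View pics/w1.png

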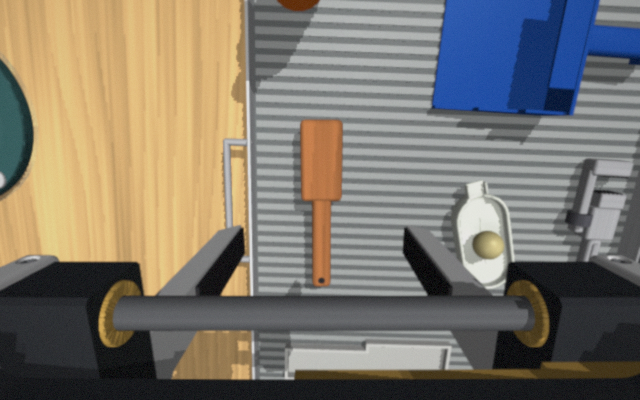

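The brush is seen whole in the wrist view, with its head at (321,160), straight between the fingers. I'll descend and grip it at the balance point.

Request:
{"method": "servo_tool", "body": {"plan": [[0,-0.03,0.3,0,0,0,94],[0,-0.03,0.6,0,0,0,94],[0,-0.03,0.9,0,0,0,94],[0,-0.03,1.0,0,0,0,94]]}}

```text
time: 2.83
tool_pos: [0.4438, -0.03, 0.0941]
ee_rot: [-3.134, -0.002, 1.664]
wrist_force: [-0.8, -0.3, -0.2]
width: 0.0942
finger_force: 0.0
```

Request:
{"method": "servo_tool", "body": {"plan": [[0,0,0.25,0,0,0,80],[0,0,0.45,0,0,0,70],[0,0,0.57,0,0,0,65],[0,0,0.62,0,0,0,60],[0,0,0.62,0,0,0,55],[0,0,0.62,0,0,0,30],[0,0,0.62,0,0,0,30],[0,0,0.62,0,0,0,30],[0,0,0.62,0,0,0,30],[0,0,0.62,0,0,0,30]]}}

```text
time: 3.67
tool_pos: [0.4474, -0.0306, 0.0373]
ee_rot: [3.14, 0.001, 1.666]
wrist_force: [0.5, 0.6, 0.1]
width: 0.0311
finger_force: 0.0
```

Run:
```python
from h import *
o=robot.get_obs(); print(o["tool_pos"],o["width"],o["finger_force"],robot.camera_params("wrist")["tool_from_camera"])
a=snap("wrist","w2")[100:400,150:500]; s=robot.snapshot("side"); 
uv=w2px(cam("side"),[o["tool_pos"]])[0].astype(int); print(uv)
x,y=np.clip(uv-[150,100],0,[340,200]); cv2.imwrite("pics/c2.png",np.hstack([cv2.resize(a,(400,343)),cv2.resize(s[y:y+200,x:x+300],(400,343))])[:,:,::-1])
```

```text
[ 0.44739855 -0.03064495  0.03734894] 0.031128649192502546 0.0 [[-1.78734757e-03 -9.71217168e-01 -2.38189037e-01  6.82621505e-02]
 [ 9.99998251e-01 -1.60459657e-03 -9.61138727e-04 -3.05971551e-04]
 [ 5.51277121e-04 -2.38190339e-01  9.71218337e-01 -1.86304826e-01]
 [ 0.00000000e+00  0.00000000e+00  0.00000000e+00  1.00000000e+00]]
[238 237]
```

View pics/c2.png

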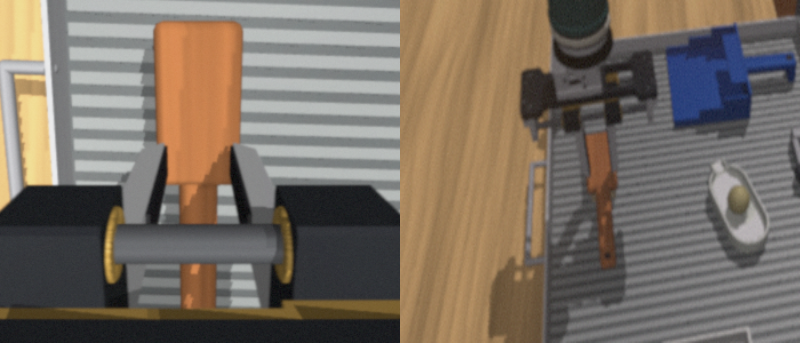

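Run:
```python
from h import *
np.set_printoptions(precision=4,suppress=True)
o=robot.get_obs(); c=cam("wrist",o); T=R.from_euler('xyz',o["ee_rot"])
uv=np.array([[154,24],[242,24],[160,183],[235,183]])*.875+[150,100]
for z in (.036,.030): print(T.inv().apply(px2w(c,uv,z)-o["tool_pos"]))
tips=np.array([[sx*.008,sy,.017] for sx in(-1,1) for sy in (-.0155,.0155,-.028,.028)])
print((w2px(c,T.apply(tips)+o["tool_pos"])-[150,100])/.875)
print(robot.get_obs()["width"])
```

```text
[[ 0.068  -0.0223  0.0009]
 [ 0.0679  0.0213  0.0009]
 [-0.0171 -0.0216  0.0009]
 [-0.0171  0.0197  0.001 ]]
[[ 0.068  -0.023   0.0069]
 [ 0.0679  0.022   0.0069]
 [-0.0198 -0.0223  0.0069]
 [-0.0199  0.0203  0.007 ]]
[[172.7161 157.1428]
 [225.5505 157.0638]
 [151.4204 157.1705]
 [246.854  157.0278]
 [172.2058 130.9723]
 [225.9959 130.8883]
 [150.525  131.0044]
 [247.6847 130.8528]]
0.030498131778561866
```

Request:
{"method": "servo_tool", "body": {"plan": [[0,0,0,0,0,0,10],[0,0,0,0,0,0,10],[0,0,0,0,0,0,10],[0,0,0,0,0,0,10]]}}

```text
time: 4.1
tool_pos: [0.4468, -0.0306, 0.0365]
ee_rot: [-3.142, 0.0, 1.666]
wrist_force: [0.4, 0.1, -0.6]
width: 0.0106
finger_force: 0.0
```

Run:
```python
from h import *
np.set_printoptions(precision=4,suppress=True)
o=robot.get_obs(); c=cam("side"); T=R.from_euler('xyz',o["ee_rot"])
s=snap("side","s3"); w=snap("wrist","w3")
tip=T.apply([0,0,.017])+o["tool_pos"]; print(tip, w2px(c,[tip]),"cam",-c[2].T@c[3], c[0][0,0])
u,v=w2px(c,[tip])[0].astype(int)
a=cv2.resize(s[v-60:v+70,max(u-60,0):u+70],None,fx=4,fy=4,interpolation=cv2.INTER_CUBIC)[:520,:400]
b=cv2.resize(w[100:360,200:440],None,fx=1.6,fy=2,interpolation=cv2.INTER_CUBIC)
cv2.imwrite("pics/c3.png",np.hstack([a,b])[:,:,::-1]); print(u,v)
# predicted brush corners at assumed heights
bc=np.array([.4492,-.0574]); ax=np.array([-.089,.996]); n=np.array([.996,.089])
for z in(.036,.026): 
  P=[np.r_[bc+ax*x+n*y,z] for x,y in((.098,-.023),(.098,.023),(.008,.023),(-.098,-.011))]
  print((w2px(c,P)-[max(u-60,0),v-60])*4)
```

```text
[ 0.4468 -0.0306  0.0195] [[239.4505 243.0148]] cam [ 0.5348 -0.5995  0.6946] 426.4057650765061
239 243
[[185.4503 124.3555]
 [272.3827 113.0061]
 [287.1233 241.351 ]
 [232.3995 430.605 ]]
[[188.0104 137.2235]
 [274.2593 125.8742]
 [289.0227 254.0989]
 [234.9976 442.8976]]
```

View pics/c3.png

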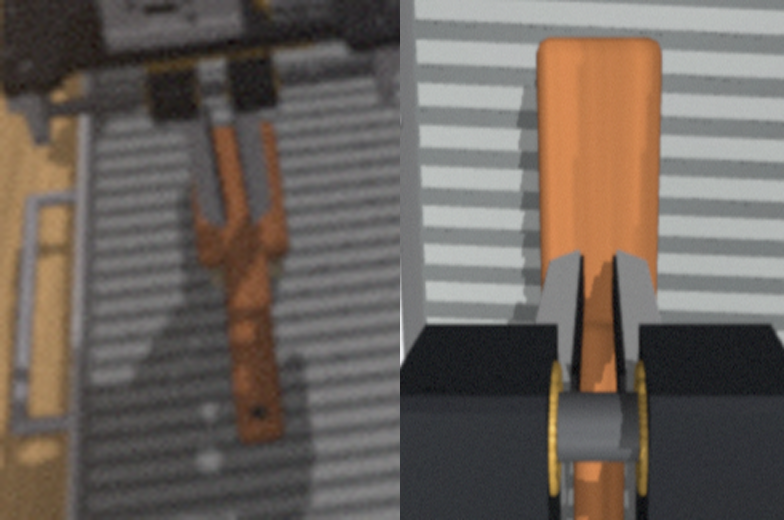

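The side view shows the fingertips still above the wood, since they overlap the head without any contact. I'll feel for the top of the wood gently with the closed fingers to get the true height.

Request:
{"method": "servo_tool", "body": {"plan": [[0,0,0.015,0,0,0,10],[0,0,0.03,0,0,0,10],[0,0,0.03,0,0,0,10]]}}

```text
time: 4.45
tool_pos: [0.4465, -0.0305, 0.0331]
ee_rot: [-3.141, -0.0, 1.666]
wrist_force: [-0.5, -0.0, -0.2]
width: 0.0098
finger_force: 0.0
```

Run:
```python
from h import *
o=robot.get_obs(); print(o["tool_pos"],o["wrist_force"],o["wrist_torque"],o["width"])
c=cam("side"); 
# tray rim heights: check via side/top stereo of the ball & bottle
for t in ["soap_ball_center","bottle_center"]:
    robot.snapshot("top"); A=robot.find_in(t,"top")[0]; robot.snapshot("side"); B=robot.find_in(t,"side")[0]
    ct=cam("top"); L=[]
    for cc,e in((ct,A),(c,B)):
        p=px2w(cc,e["extent"][:2],0.)[0]; q=-cc[2].T@cc[3]; L.append((q,(p-q)/np.linalg.norm(p-q)))
    M=sum(np.eye(3)-np.outer(d,d) for q,d in L); v=sum((np.eye(3)-np.outer(d,d))@q for q,d in L)
    print(t,np.linalg.solve(M,v),A,B)
```

```text
[ 0.44651777 -0.03050049  0.03311499] [-0.50239866 -0.03513918 -0.24376562] [ 0.02320093 -0.09219103 -0.04657198] 0.009814661021914035
soap_ball_center [ 0.65025778 -0.0845429   0.022803  ] {'extent': [363.0, 179.4, 16.7, 16.1], 'conf': 0.69} {'extent': [340.4, 255.8, 17.9, 12.2], 'conf': 0.47}Traceback (most recent call last):
  File "<stdin>", line 6, in <module>
IndexError: list index out of range
```

Request:
{"method": "servo_tool", "body": {"plan": [[0,0,0.01,0,0,0,10],[0,0,0.02,0,0,0,10],[0,0,0.03,0,0,0,10],[0,0,0.03,0,0,0,10]]}}

```text
time: 5.18
tool_pos: [0.4466, -0.0305, 0.0302]
ee_rot: [-3.141, -0.0, 1.666]
wrist_force: [0.6, 0.6, 0.0]
width: 0.0099
finger_force: 0.0
```

Request:
{"method": "servo_tool", "body": {"plan": [[0,0,0.01,0,0,0,10],[0,0,0.02,0,0,0,10],[0,0,0.03,0,0,0,10],[0,0,0.03,0,0,0,10]]}}

```text
time: 5.52
tool_pos: [0.447, -0.0306, 0.0293]
ee_rot: [3.142, 0.0, 1.666]
wrist_force: [-4.6, 0.3, 9.0]
width: 0.0099
finger_force: 4.7
```

Contact with the wood's top came at TCP z of about 0.0297. That is the real tip reference, lower than the stated geometry suggests. I'll lift, open, go 14 mm below this and grip.

Request:
{"method": "servo_tool", "body": {"plan": [[0,0,-0.1,0,0,0,70],[0,0,-0.12,0,0,0,70],[0,0,-0.12,0,0,0,70],[0,0,-0.12,0,0,0,70],[0,0,-0.12,0,0,0,70],[0,0,0,0,0,0,70],[0,0,0.08,0,0,0,70],[0,0,0.12,0,0,0,70],[0,0,0.12,0,0,0,70]]}}

```text
time: 6.27
tool_pos: [0.4462, -0.0305, 0.0147]
ee_rot: [-3.14, -0.0, 1.666]
wrist_force: [-0.6, 0.9, 1.0]
width: 0.0665
finger_force: 0.0
```

Request:
{"method": "servo_tool", "body": {"plan": [[0,0,0,0,0,0,55],[0,0,0,0,0,0,35],[0,0,0,0,0,0,35],[0,0,0,0,0,0,35],[0,0,0,0,0,0,35],[0,0,0,0,0,0,35]]}}

```text
time: 6.77
tool_pos: [0.4467, -0.0305, 0.0154]
ee_rot: [-3.141, -0.0, 1.666]
wrist_force: [-0.6, -1.0, -0.6]
width: 0.0457
finger_force: 30.0
```

Request:
{"method": "servo_tool", "body": {"plan": [[0,0,-0.2,0,0,0,35],[0,0,-0.5,0,0,0,35],[0,0,-0.75,0,0,0,35],[0,0,-0.75,0,0,0,35]]}}

```text
time: 7.1
tool_pos: [0.4506, -0.0312, 0.0962]
ee_rot: [3.131, 0.003, 1.666]
wrist_force: [0.5, -0.2, 0.4]
width: 0.0456
finger_force: 30.0
```

Request:
{"method": "servo_tool", "body": {"plan": [[-0.2,0.07,0,0,0,0,35],[-0.5,0.18,0,0,0,0,35],[-0.86,0.3,0,0,0,0,35]]}}

```text
time: 7.35
tool_pos: [0.4846, -0.1128, 0.0898]
ee_rot: [-3.141, -0.001, 1.668]
wrist_force: [0.9, 1.0, -0.8]
width: 0.0458
finger_force: 30.0
```

Request:
{"method": "servo_tool", "body": {"plan": [[-0.35,0.12,0,0,0,0,35],[-0.65,0.23,0,0,0,0,35],[-0.86,0.3,0,0,0,0,35]]}}

```text
time: 7.6
tool_pos: [0.5232, -0.1986, 0.089]
ee_rot: [-3.14, 0.0, 1.664]
wrist_force: [0.2, 0.1, 0.3]
width: 0.0457
finger_force: 30.0
```

Request:
{"method": "servo_tool", "body": {"plan": [[-0.3,0.11,0,0,0,0.04,35],[-0.6,0.22,0,0,0,0.1,35],[-0.86,0.31,0,0,0,0.17,35],[-0.86,0.31,0,0,0,0.24,35],[-0.86,0.31,0,0,0,0.31,35],[-0.86,0.31,0,0,0,0.38,35],[-0.86,0.31,0,0,0,0.45,35],[-0.86,0.31,0,0,0,0.52,35],[-0.86,0.31,0,0,0,0.59,35],[-0.86,0.31,0,0,0,0.66,35],[-0.86,0.31,0,0,0,0.73,35],[-0.86,0.31,0,0,0,0.8,35]]}}

```text
time: 8.6
tool_pos: [0.5613, -0.2784, 0.0888]
ee_rot: [-3.14, 0.001, 0.403]
wrist_force: [0.3, -0.1, -0.2]
width: 0.0457
finger_force: 30.0
```

Request:
{"method": "servo_tool", "body": {"plan": [[0,0,0,0,0,0.07,35],[0,0,0,0,0,0.13,35],[0,0,0,0,0,0.18,35],[0,0,0,0,0,0.22,35],[0,0,0,0,0,0.22,35]]}}

```text
time: 9.02
tool_pos: [0.5613, -0.2785, 0.089]
ee_rot: [-3.14, 0.002, 0.062]
wrist_force: [0.1, -0.1, -0.4]
width: 0.0458
finger_force: 30.0
```

Run:
```python
from h import *
np.set_printoptions(precision=4,suppress=True)
o=robot.get_obs(); print(o["tool_pos"],o["ee_rot"],o["width"]); 
w=snap("wrist","w4"); t=robot.snapshot("top"); s=robot.snapshot("side")
c=cam("top")
a=cv2.resize(t[140:320,400:520],(400,600)); cv2.imwrite("pics/c4.png",np.hstack([cv2.resize(w[0:400,130:510],(400,600)),a])[:,:,::-1])
```

```text
[ 0.5613 -0.2785  0.089 ] [-3.1404  0.0018  0.0624] 0.045755805974481076
```

View pics/c4.png

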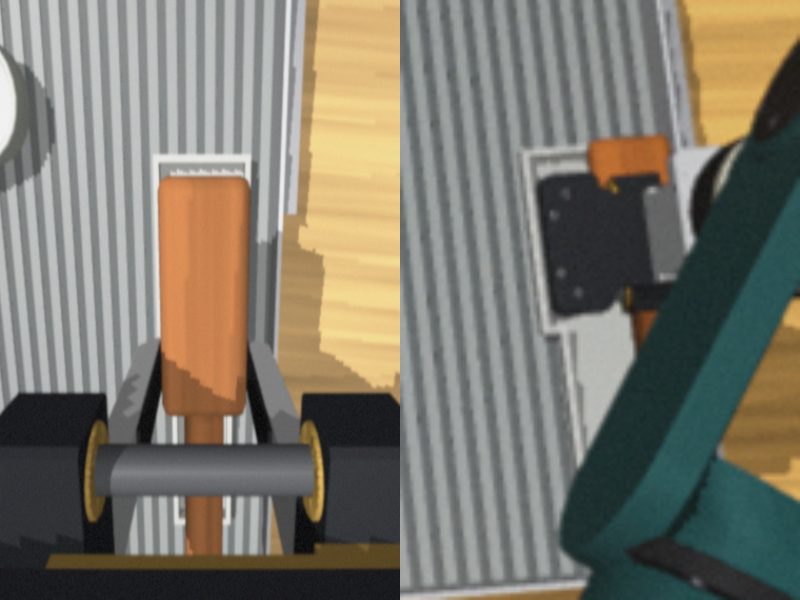

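The wrist view shows the bay's outer far corners at about (276,104) and (369,104), and the channel's end at about (299–350,349). The brush is aligned with it. I'll compute the exact offset.

Run:
```python
from h import *
np.set_printoptions(precision=4,suppress=True)
o=robot.get_obs(); c=cam("wrist",o); T=R.from_euler('xyz',o["ee_rot"])
uv=np.array([[154,156],[251,156],[178,523],[232,523]])*[.95,.66667]+[130,0]
for z in (.016,.008,.0): print(z,px2w(c,uv,z)[:,:2].ravel(), "tool:",T.inv().apply(px2w(c,uv,z)-o["tool_pos"])[:,:2].ravel())
uv=np.array([[158,178],[250,178],[162,412],[245,412]])*[.95,.66667]+[130,0]
for z in (.103,.091,): print(z,T.inv().apply(px2w(c,uv,z)-o["tool_pos"])[:,:2].ravel())
```

```text
0.016 [ 0.6397 -0.2374  0.6442 -0.3088  0.4198 -0.2649  0.4229 -0.3132] tool: [ 0.0808 -0.036   0.0807  0.0355 -0.1404 -0.0228 -0.1405  0.0256]
0.008 [ 0.64   -0.2362  0.6446 -0.3098  0.4134 -0.2646  0.4165 -0.3143] tool: [ 0.0812 -0.0372  0.081   0.0366 -0.1468 -0.0235 -0.1469  0.0263]
0.0 [ 0.6403 -0.2351  0.6451 -0.3108  0.4069 -0.2643  0.4101 -0.3155] tool: [ 0.0815 -0.0383  0.0814  0.0377 -0.1533 -0.0242 -0.1533  0.0271]
0.103 [ 0.0693 -0.0221  0.0692  0.0235 -0.0197 -0.0229 -0.0198  0.0235]
0.091 [ 0.0694 -0.0237  0.0693  0.0251 -0.0258 -0.0245 -0.0259  0.0251]
```

Request:
{"method": "servo_tool", "body": {"plan": [[0,0,0.2,0,0,0,35],[0,0,0.4,0,0,0,35],[0,0,0.55,0,0,0,35],[0,0,0.65,0,0,0,35],[0,0,0.7,0,0,0,35],[0,0,0.735,0,0,0,35],[0,0,0.735,0,0,0,35],[0,0,0.735,0,0,0,35]]}}

```text
time: 9.83
tool_pos: [0.5624, -0.2791, 0.018]
ee_rot: [3.141, -0.001, 0.064]
wrist_force: [0.1, -0.4, 0.5]
width: 0.0458
finger_force: 30.0
```

Request:
{"method": "servo_tool", "body": {"plan": [[0,0,0.01,0,0,0,35],[0,0,0.015,0,0,0,35],[0,0,0.015,0,0,0,48],[0,0,0.015,0,0,0,54],[0,0,0.015,0,0,0,60],[0,0,0.015,0,0,0,60],[0,0,0.015,0,0,0,60]]}}

```text
time: 10.42
tool_pos: [0.5619, -0.2789, 0.0158]
ee_rot: [3.141, -0.0, 0.063]
wrist_force: [-0.5, 0.2, -0.8]
width: 0.0599
finger_force: 0.0
```

Request:
{"method": "servo_tool", "body": {"plan": [[0,0,-0.2,0,0,0,62],[0,0,-0.5,0,0,0,70],[0,0,-0.8,0,0,0,94],[0,0,-0.9,0,0,0,94]]}}

```text
time: 10.75
tool_pos: [0.5641, -0.2801, 0.1111]
ee_rot: [3.137, -0.007, 0.063]
wrist_force: [0.9, -0.1, 1.0]
width: 0.0786
finger_force: 0.0
```

Request:
{"method": "servo_tool", "body": {"plan": [[0.15,-0.28,-0.15,0,0,0,94],[0.3,-0.56,-0.3,0,0,0,94],[0.5,-0.94,-0.45,0,0,0,94]]}}

```text
time: 11.0
tool_pos: [0.604, -0.1857, 0.1494]
ee_rot: [3.141, 0.001, 0.06]
wrist_force: [1.6, -1.0, -0.4]
width: 0.0933
finger_force: 0.0
```

Request:
{"method": "servo_tool", "body": {"plan": [[0.15,-0.28,-0.15,0,0,-0.07,94],[0.3,-0.56,-0.3,0,0,-0.15,94],[0.5,-0.94,-0.45,0,0,-0.22,94],[0.5,-0.94,-0.45,0,0,-0.3,94],[0.5,-0.94,-0.45,0,0,-0.37,94],[0.5,-0.94,-0.45,0,0,-0.45,94],[0.5,-0.94,-0.45,0,0,-0.52,94],[0.5,-0.94,-0.45,0,0,-0.6,94]]}}

```text
time: 11.67
tool_pos: [0.6482, -0.0878, 0.1932]
ee_rot: [-3.14, 0.001, 1.011]
wrist_force: [-0.1, -0.8, -0.3]
width: 0.0939
finger_force: 0.0
```

Request:
{"method": "servo_tool", "body": {"plan": [[0,0,0,0,0,-0.07,94],[0,0,0,0,0,-0.15,94],[0,0,0,0,0,-0.22,94],[0,0,0,0,0,-0.3,94],[0,0,0,0,0,-0.37,94],[0,0,0,0,0,-0.45,94],[0,0,0,0,0,-0.52,94],[0,0,0,0,0,-0.56,94],[0,0,0,0,0,-0.56,94]]}}

```text
time: 12.42
tool_pos: [0.648, -0.0881, 0.1932]
ee_rot: [-3.14, -0.001, 1.886]
wrist_force: [-0.5, -0.2, 0.1]
width: 0.0941
finger_force: 0.0
```

Run:
```python
from h import *
np.set_printoptions(precision=4,suppress=True)
o=robot.get_obs(); c=cam("wrist",o); print(o["tool_pos"],o["ee_rot"],w2px(c,[o["tool_pos"]*[1,1,0]+[0,0,.028]]))
w=snap("wrist","w5"); print(robot.find_in("soap_dish_center","wrist")[:1],robot.find_in("soap_ball_center","wrist")[:1])
t=robot.snapshot("top")[150:320,400:520]
cv2.imwrite("pics/c5.png",np.hstack([cv2.resize(w[:,120:520],(560,560)),cv2.resize(t,(240,560))])[:,:,::-1])
```

```text
[ 0.648  -0.0881  0.1932] [-3.1404 -0.0006  1.8857] [[324.2422 183.7487]]
[{'extent': [325.9, 174.3, 55.9, 120.2], 'conf': 0.61}] [{'extent': [327.6, 181.6, 33.6, 32.7], 'conf': 0.74}]
```

View pics/c5.png

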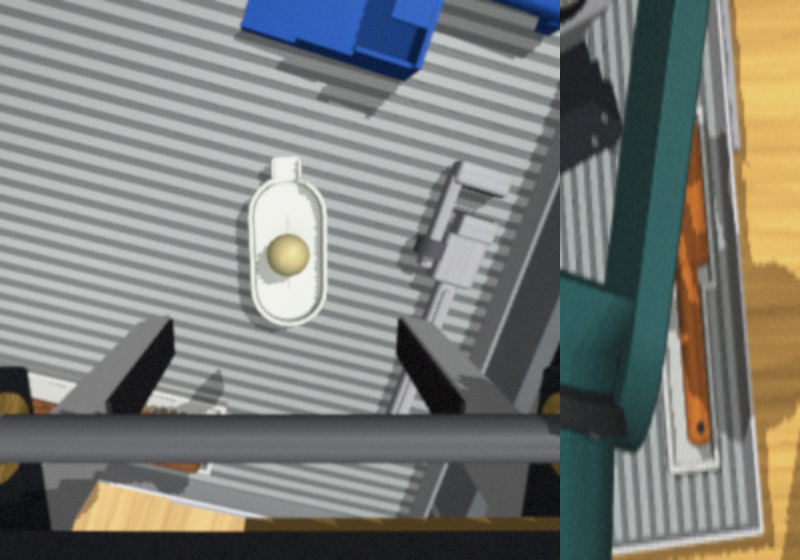

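The brush lies in its compartment, with its head in the bay and its handle in the channel. In the wrist view the dish is at about (326,180), upright in the picture, with the ball near its middle. I'll segment it for the fine offset.

Run:
```python
from h import *
np.set_printoptions(precision=4,suppress=True)
o=robot.get_obs(); c=cam("wrist",o); T=R.from_euler('xyz',o["ee_rot"])
im=cv2.imread("pics/w5.png"); hsv=cv2.cvtColor(im,cv2.COLOR_BGR2HSV)
roi=np.zeros(im.shape[:2],bool); roi[105:240,285:365]=1
for th in (200,215):
    b=((hsv[...,2]>th)&roi).astype(np.uint8); 
    n,l,s,_=cv2.connectedComponentsWithStats(b); k=1+s[1:,4].argmax(); b=(l==k).astype(np.uint8)
    h=cv2.convexHull(cv2.findNonZero(b)); f=cv2.morphologyEx(b,cv2.MORPH_CLOSE,np.ones((25,25)))
    f=cv2.morphologyEx(f,cv2.MORPH_OPEN,cv2.getStructuringElement(cv2.MORPH_ELLIPSE,(31,31)))
    for nm,m in(("all",b),("body",f)):
        P=cv2.findNonZero(m).reshape(-1,2); w=T.inv().apply(px2w(c,P,.026)-o["tool_pos"])[:,:2].astype(np.float32)
        print(th,nm,cv2.minAreaRect(w),w.mean(0),w.min(0),w.max(0))
print(T.inv().apply(px2w(c,[[327.6,181.6]],.031)-o["tool_pos"]))
```

```text
200 all ((0.010146573185920715, 0.0015296544879674911), (0.06136007606983185, 0.13601410388946533), 88.85360717773438) [0.0107 0.0002] [-0.0577 -0.0291] [0.0781 0.033 ]
200 body ((0.0034288018941879272, 0.0016640834510326385), (0.06136007606983185, 0.12242598831653595), 88.85360717773438) [0.0048 0.0019] [-0.0577 -0.0291] [0.0646 0.033 ]
215 all ((0.00974562019109726, 0.001719614490866661), (0.060995716601610184, 0.134955033659935), 88.85362243652344) [0.011  0.0003] [-0.0577 -0.0289] [0.0771 0.0329]
215 body ((0.0029461458325386047, 0.0018556788563728333), (0.060995716601610184, 0.12135334312915802), 88.85362243652344) [0.0047 0.0019] [-0.0577 -0.0289] [0.0636 0.0329]
[[0.0028 0.0039 0.1628]]
```

Request:
{"method": "servo_tool", "body": {"plan": [[0.03,0.017,0.3,0,0,-0.013,85],[0.03,0.017,0.6,0,0,-0.013,82],[0.03,0.017,0.9,0,0,-0.013,82],[0.03,0.017,1.0,0,0,-0.013,82],[0.03,0.017,1.0,0,0,-0.013,82]]}}

```text
time: 13.03
tool_pos: [0.6464, -0.0842, 0.0898]
ee_rot: [-3.134, -0.004, 1.905]
wrist_force: [-0.5, 0.3, -0.2]
width: 0.0819
finger_force: 0.0
```

Request:
{"method": "servo_tool", "body": {"plan": [[0,0,0.25,0,0,0,82],[0,0,0.45,0,0,0,82],[0,0,0.62,0,0,0,82],[0,0,0.72,0,0,0,82],[0,0,0.77,0,0,0,82],[0,0,0.79,0,0,0,82],[0,0,0.79,0,0,0,82]]}}

```text
time: 13.62
tool_pos: [0.6498, -0.085, 0.0165]
ee_rot: [3.14, 0.001, 1.905]
wrist_force: [-0.3, 1.0, -0.3]
width: 0.0816
finger_force: 0.0
```

Request:
{"method": "servo_tool", "body": {"plan": [[0,0,0.04,0,0,0,82],[0,0,0.075,0,0,0,82],[0,0,0.09,0,0,0,82],[0,0,0.09,0,0,0,82],[0,0,0.09,0,0,0,82]]}}

```text
time: 14.03
tool_pos: [0.6489, -0.0847, 0.0063]
ee_rot: [-3.142, 0.0, 1.905]
wrist_force: [-0.2, -0.3, -0.4]
width: 0.082
finger_force: 0.0
```

Run:
```python
from h import *
np.set_printoptions(precision=4,suppress=True)
o=robot.get_obs(); print(o["tool_pos"],o["wrist_force"])
w=snap("wrist","w6"); s=robot.snapshot("side"); u,v=w2px(cam("side"),[o["tool_pos"]])[0].astype(int)
cv2.imwrite("pics/c6.png",np.hstack([cv2.resize(w[50:370,150:500],(400,400)),cv2.resize(s[v-65:v+65,u-65:u+65],(400,400),interpolation=cv2.INTER_CUBIC)])[:,:,::-1])
```

```text
[ 0.6489 -0.0847  0.0063] [-0.2007 -0.2839 -0.429 ]
```

View pics/c6.png

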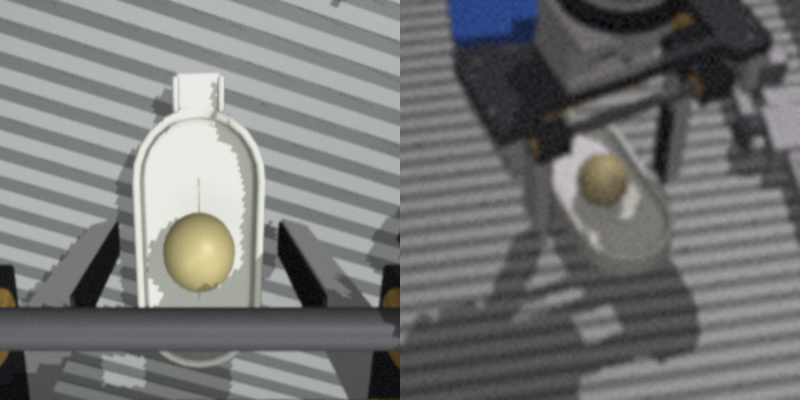

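The dish sits centred between the fingers: its body is at x of about 200 in the left half and the fingers are at 118 and 280, symmetric. The ball is mid-hollow. Closing gently.

Request:
{"method": "servo_tool", "body": {"plan": [[0,0,0,0,0,0,76],[0,0,0,0,0,0,71],[0,0,0,0,0,0,67],[0,0,0,0,0,0,64],[0,0,0,0,0,0,62],[0,0,0,0,0,0,60],[0,0,0,0,0,0,55],[0,0,0,0,0,0,50],[0,0,0,0,0,0,50]]}}

```text
time: 14.88
tool_pos: [0.649, -0.0847, 0.0063]
ee_rot: [3.141, 0.0, 1.905]
wrist_force: [1.6, 0.1, 0.3]
width: 0.0616
finger_force: 30.0
```

Request:
{"method": "servo_tool", "body": {"plan": [[0,0,-0.01,0,0,0,50],[0,0,-0.03,0,0,0,50],[0,0,-0.06,0,0,0,50],[0,0,-0.1,0,0,0,50],[0,0,-0.15,0,0,0,50],[0,0,-0.2,0,0,0,50],[0,0,-0.25,0,0,0,50],[0,0,-0.3,0,0,0,50],[0,0,-0.34,0,0,0,50],[0,0,-0.37,0,0,0,50],[0,0,-0.39,0,0,0,50],[0,0,-0.4,0,0,0,50]]}}

```text
time: 15.88
tool_pos: [0.6491, -0.0848, 0.0468]
ee_rot: [3.141, 0.0, 1.905]
wrist_force: [-0.3, -1.3, -2.5]
width: 0.0614
finger_force: 30.0
```

Request:
{"method": "servo_tool", "body": {"plan": [[0,0,-0.01,0,0,0,50],[0,0,-0.03,0,0,0,50],[0,0,-0.07,0,0,0,50],[0,0,-0.13,0,0,0,50],[0,0,-0.2,0,0,0,50],[0,0,-0.28,0,0,0,50],[0,0,-0.36,0,0,0,50],[0,0,-0.44,0,0,0,50],[0,0,-0.51,0,0,0,50],[0,0,-0.56,0,0,0,50],[0,0,-0.59,0,0,0,50],[0,0,-0.6,0,0,0,50]]}}

```text
time: 16.88
tool_pos: [0.6493, -0.0848, 0.1072]
ee_rot: [3.141, 0.001, 1.905]
wrist_force: [0.2, 0.2, -3.0]
width: 0.0617
finger_force: 30.0
```

Run:
```python
from h import *
np.set_printoptions(precision=4,suppress=True)
o=robot.get_obs(); c=cam("wrist",o); T=R.from_euler('xyz',o["ee_rot"])
robot.snapshot("wrist"); 
for t in("soap_ball_center","soap_dish_center"): 
  e=robot.find_in(t,"wrist")[0]; print(e,T.inv().apply(px2w(c,[e["extent"][:2]],o["tool_pos"][2]+.025)-o["tool_pos"]))
```

```text
{'extent': [325.7, 250.8, 62.2, 66.7], 'conf': 0.78} [[ 0.0003  0.0006 -0.025 ]]
{'extent': [325.2, 226.1, 115.1, 237.2], 'conf': 0.59} [[ 0.0142  0.0003 -0.025 ]]
```

Request:
{"method": "servo_tool", "body": {"plan": [[0,0,0,0,0,0.004,50],[0,0,0,0,0,0.012,50],[0,0,0,0,0,0.025,50],[0,0,0,0,0,0.043,50],[0,0,0,0,0,0.066,50],[0,0,0,0,0,0.094,50],[0,0,0,0,0,0.126,50],[0,0,0,0,0,0.16,50],[0,0,0,0,0,0.195,50],[0,0,0,0,0,0.23,50],[0,0,0,0,0,0.265,50],[0,0,0,0,0,0.3,50]]}}

```text
time: 18.03
tool_pos: [0.6488, -0.0847, 0.106]
ee_rot: [-3.141, 0.0, 1.43]
wrist_force: [-0.6, -0.8, -2.4]
width: 0.0615
finger_force: 30.0
```

Request:
{"method": "servo_tool", "body": {"plan": [[0,0,0,0,0,0.035,50],[0,0,0,0,0,0.07,50],[0,0,0,0,0,0.105,50],[0,0,0,0,0,0.14,50],[0,0,0,0,0,0.175,50],[0,0,0,0,0,0.21,50],[0,0,0,0,0,0.245,50],[0,0,0,0,0,0.28,50],[0,0,0,0,0,0.315,50],[0,0,0,0,0,0.35,50],[0,0,0,0,0,0.385,50],[0,0,0,0,0,0.42,50]]}}

```text
time: 19.03
tool_pos: [0.6488, -0.0847, 0.106]
ee_rot: [-3.141, 0.0, 0.77]
wrist_force: [0.3, 0.0, -1.0]
width: 0.0617
finger_force: 30.0
```

Request:
{"method": "servo_tool", "body": {"plan": [[0,0,0,0,0,0.036,50],[0,0,0,0,0,0.072,50],[0,0,0,0,0,0.108,50],[0,0,0,0,0,0.144,50],[0,0,0,0,0,0.18,50],[0,0,0,0,0,0.216,50],[0,0,0,0,0,0.252,50],[0,0,0,0,0,0.288,50],[0,0,0,0,0,0.324,50],[0,0,0,0,0,0.356,50],[0,0,0,0,0,0.383,50],[0,0,0,0,0,0.405,50]]}}

```text
time: 20.03
tool_pos: [0.6488, -0.0847, 0.1061]
ee_rot: [-3.142, 0.0, 0.135]
wrist_force: [-0.9, 0.8, -3.3]
width: 0.0619
finger_force: 30.0
```

Request:
{"method": "servo_tool", "body": {"plan": [[0,0,0,0,0,0.017,50],[0,0,0,0,0,0.029,50],[0,0,0,0,0,0.037,50],[0,0,0,0,0,0.042,50],[0,0,0,0,0,0.045,50],[0,0,0,0,0,0.047,50],[0,0,0,0,0,0.047,50],[0,0,0,0,0,0.047,50]]}}

```text
time: 20.7
tool_pos: [0.6489, -0.0847, 0.1063]
ee_rot: [3.141, 0.0, 0.064]
wrist_force: [1.0, -0.0, -3.4]
width: 0.0618
finger_force: 30.0
```

Run:
```python
from h import *
np.set_printoptions(precision=4,suppress=True)
o=robot.get_obs(); c=cam("wrist",o); T=R.from_euler('xyz',o["ee_rot"]); print(o["tool_pos"],o["ee_rot"],o["width"])
w=snap("wrist","w7"); t=snap("top","top7")
for q in("soap_ball_center","soap_dish_center"): 
  e=robot.find_in(q,"wrist")[0]; print(e,T.inv().apply(px2w(c,[e["extent"][:2]],o["tool_pos"][2]+.025)-o["tool_pos"]))
# residual scale: compare rib direction with wrist image via Hough on ribs, in tool frame
g=cv2.cvtColor(w,cv2.COLOR_RGB2GRAY); L=cv2.HoughLinesP(cv2.Canny(g[:230],60,150),1,np.pi/720,50,minLineLength=80,maxLineGap=6)[:,0]
A=T.inv().apply(px2w(c,L[:,:2],.006)-o["tool_pos"]);B=T.inv().apply(px2w(c,L[:,2:],.006)-o["tool_pos"])
d=B-A; a=np.degrees(np.arctan2(d[:,1],d[:,0])); a=(a+90)%180-90; a=a[abs(a)<8]; print(len(a),np.median(a),a.std())
cv2.imwrite("pics/c7.png",np.hstack([cv2.resize(w[:,120:520],(400,400)),cv2.resize(t[80:340,270:530],(400,400),interpolation=cv2.INTER_CUBIC)])[:,:,::-1])
```

```text
[ 0.6489 -0.0847  0.1063] [3.1415 0.     0.0643] 0.06178052206316861
{'extent': [324.6, 252.2, 63.2, 66.9], 'conf': 0.95} [[-0.0005  0.001  -0.025 ]]
{'extent': [325.4, 228.5, 114.9, 234.2], 'conf': 0.96} [[ 0.0129  0.0015 -0.025 ]]
59 0.28979744379438444 0.3630821387790847
```

View pics/c7.png

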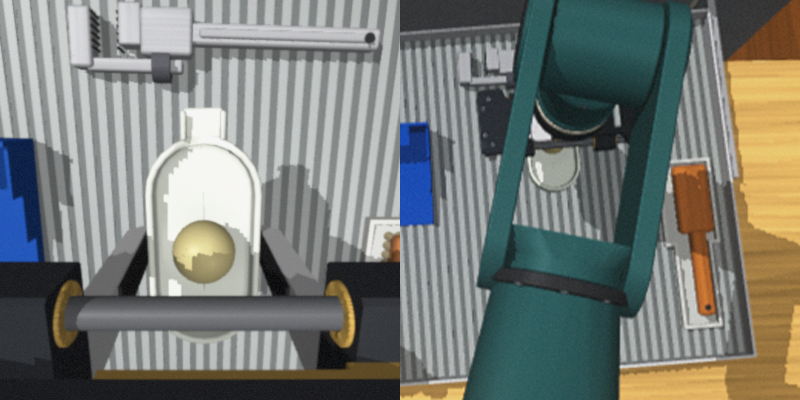

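The lip points along the tray's ribs (within about 0.3°) and the ball is in the middle. A quick numeric check of the brush placement, then I'll hand in.

Run:
```python
from h import *
np.set_printoptions(precision=4,suppress=True)
im=cv2.imread("pics/top7.png"); c=cam("top"); hsv=cv2.cvtColor(im,cv2.COLOR_BGR2HSV)
m=np.zeros(im.shape[:2],bool); m[180:290,435:482]=1
b=((hsv[...,1]>150)&(hsv[...,0]<14)&m).astype(np.uint8); b=cv2.morphologyEx(b,cv2.MORPH_OPEN,np.ones((3,3)))
w=px2w(c,cv2.findNonZero(b).reshape(-1,2),.034)[:,:2].astype(np.float32); print(cv2.minAreaRect(w)); print("slot",.534,-.2795)
```

```text
((0.5356566905975342, -0.2793724238872528), (0.1912957727909088, 0.044140104204416275), 3.5319976806640625)
slot 0.534 -0.2795
```

Request:
{"method": "servo_tool", "body": {"plan": [[0,0,0,0,0,0,50],[0,0,0,0,0,0,50],[0,0,0,0,0,0,50],[0,0,0,0,0,0,50],[0,0,0,0,0,0,50],[0,0,0,0,0,0,50]]}}

```text
time: 21.4
tool_pos: [0.649, -0.0847, 0.1063]
ee_rot: [3.141, 0.0, 0.064]
wrist_force: [-0.5, 0.5, -3.3]
width: 0.0618
finger_force: 30.0
```

The brush is within 2 mm of the slot centre, at 3.5°. Handing in.

```bash
python3 -c "
from bench import robot; print(robot.close_job())"
```

```text
the job is handed in; nothing more can be done
None
```

The job is handed in, at about 21 s of the 50 s allowed: the brush lies bristles down in its compartment, within about 2 mm of the slot centre, and the dish is held still and level about 10 cm above the tray, lip towards the sink (within about 0.3°) and ball in the middle; I did not touch the dustpan, wrench or bottle.

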